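# Open a syringe pump for loading: hold the release and slide the pusher block back

### The arm

A 7-joint arm with a two-finger parallel gripper is mounted at the origin on the work surface. World frame = base frame: x ahead of the robot, y to its left, z up, the work surface at z = 0. Lengths are in mm, angles in rad, forces in N, time in s.
With the tool pointing down it reaches from about 400 to 875 mm from the base axis. Payload 4.4 kg.
Tool frame: the origin (TCP) lies at the very end of the fingers, on their centre line; the grasp point (between the pads) lies 19 mm behind it; y points along the fingers, x is the direction in which the jaws open and shut, and the axes are right-handed (so a half turn about y gives the same grasp; the last joint's range is limited). The gripper opens to 85 mm and grips with 20 to 120 N. Pads are 22 mm wide; open, the fingers measure 114 mm over their backs; the gripper's body (76 mm by 85 mm) begins 54 mm behind the grasp point. The pads swing forward as they close: fully open they stand 13 mm farther back than shut.
Start: joints at [-1.312, 0.628, 0.038, 1.517, -0.027, 0.996, -0.02], TCP at [207.404, 616.037, 231.313] pointing down, gripper open.
Joint ranges: [-3.06, 3.06], [-0.37, 2.12], [-1.25, 1.32], [0.18, 2.47], [-1.1, 4.24], [0.23, 1.98], [-2.94, 2.94]. Speed limits (rad/s): [2.57, 2.57, 3.14, 3.14, 3.14, 3.14, 3.14].

### API

Orientations are given as a unit quaternion [x, y, z, w].
In Python, from workcell import ctrl gives the robot as it stands.
- The arm moves only by the tool drive_tool, never from a script. Its argument "increments" is a list of rows, each an object of numbers: "tx", "ty", "tz": the shift along the tool's x, y, z in cm; "ax", "ay", "az": the turn, a rotation vector about the tool's x, y, z in degrees. In form: [{"tx": .., "ty": .., "tz": .., "ax": .., "ay": .., "az": ..}, ...]. A call has 1 to 20 rows; each row shifts and turns the pose as measured when the row begins, along the tool's axes as they then stand; what a row does not reach is not made up. A row lasts 1/8 s, in which the tool goes at most 62.5 mm and 10.7 degrees, less where a joint would pass 70% of its speed; a pose out of reach is approached as far as the arm can. A call is refused whole if a number of a shift passes 6.25 or a number of a turn 10.7, either way. A call with a gripper value outside its range is refused whole. "fingers" is the closure, from 0 (fully open) to 1 (shut), set as the call begins (left out, the last holds). The fingers move at their own pace and stop on an object; "force" is the grip in N (left out, the last holds). Time passes only in rows, so rows that do not move let the fingers close. It gives the time, the measured TCP pose, the force and the opening at its end, in the units of the state.
- ctrl.state(): the state, without advancing time (a new reading comes with each control period).
- ctrl.capture(name): name is "scene" or "top" or "wrist"; returns a dict with "image" (384x512x3 uint8, red, green, blue), "K" (3x3 intrinsics, pixels), "R" (3x3) and "t" (3): a world point X has camera coordinates R X + t. Camera axes: x right, y down, z forward; pixel columns grow to the right and rows downward; lengths in mm; the calibration is good to about 2 mm. A picture is of the moment at which its call begins. There is no depth.
- ctrl.job_done(): hands the job in, once; it reports no verdict.
Trained networks look in a picture, given as the dict that the camera call returned (one of the last four; its "shot" number tells which), for a name from the list of things; names that differ only in an ending like _2 or _b are one class to them, and where a whole thing is asked for, a point or a joint stands for the part that bears it (a point fixed in the world has none). Each returns a list of dicts, best first, with "confidence" (0 to 1); they miss things now and then, are a little off and sometimes report something else, mostly with a low value. They report only what shows in the picture. A call takes as long as a camera call.
- ctrl.look_for(picture, target): "at" ([column, row] in pixels, amid what is visible of it).
- ctrl.spot_point(picture, target): "at" ([column, row] in pixels: a listed point, or the origin of a listed thing).
The state is a dict: "clock": time; "qpos": joint angles; "qd": joint speeds; "effort": joint torques, N m; "tcp_pos": TCP position; "ee_rot": TCP orientation; "force": force on the tool from outside, world axes, zero at the start; "torque": the same for the moment, N m; "gripper_width": finger opening in mm.
Only numpy, scipy, OpenCV 4.12 (cv2) and the standard library are available. Lean on these libraries where they do the work, as an engineer would, in place of code of your own. Each camera call takes 0.05 s, during which the arm holds its last target. There are 200 camera calls.

### The job

Get the syringe pump ready for a full syringe: press the blue release button on top of the pusher block and, keeping it pressed down, slide the block away from the syringe cradle all the way back against the end plate. Then let the button come up again so that the block locks there, and move clear. Do not force the block while it is locked or lean hard on the pump, and leave the glassware and the syringe around it where they are.

Things in the scene. Friction and masses are not known exactly. Their poses are not given: they have to be found in the camera images.
- pump: Syringe pump fixed on the bench: white case 150 (x) x 290 (y) x 81 mm high, dark keypad strip along its -x edge. Origin: centre of underside; z up. Rods and lead screw run along y at x=+20, 105 mm up. Grey syringe cradle at the -y end (clamp post at x=62, y=-100, 171 mm high), grey end plate at the +y end; between them the aluminium pusher block, 90 (x) x 36 (y) mm, 150 mm high.
- pusher (a joint): Travel of the pusher block along the pump's +y axis, m: 0 = forward at the cradle, 0.114 = against the end plate (end stop). Block centre: pump x = 20 mm, y = this value. With the button up a half-nut in the screw's 6 mm thread locks it both ways (1 mm of play); with the button held down it slides easily (1 to 2 N). Starts from 0.005 to 0.048.
- release (a joint): How far the release button is pressed down, m: 0 = up (locked), 0.008 = fully down. 4 N starts it, 7 N holds it fully down; it springs back up when let go, fully so at the end stop. The lock is free from 0.004 on; keep it 5 to 8 mm down while sliding.
- release_top (a point): Centre of the top face of the blue release button, 161 mm above the bench while up; moves with the button and the block. Flat pad 36 (x) x 30 (y) mm with black rubber ribs (friction about 1), 11 mm above the dark collar around it, in the middle of the block. Axes as the pump's: slide towards +y.
- end_stop (a point): Middle of the top edge of the end plate's inner face (pump x = 20, y = 132, z = 133 mm); the block's +y face meets this face. The plate is 96 x 13 mm. Axes as the pump's.
- syringe: Bystander, to be left alone: a capped, filled 50 ml syringe with pink contents lying on the bench, 166 mm long along its y, barrel 29 mm in diameter, on the pump's +x side. Origin: on the bench under the barrel's middle.
- bottle: Bystander, to be left alone: amber reagent bottle, 64 mm in diameter, 140 mm high, standing. Origin: centre of its underside.
- flask: Bystander, to be left alone: conical glass flask with a cork, 84 mm in diameter at the foot, 136 mm high, standing. Origin: centre of its underside.
- dishes: Bystander, to be left alone: stack of two glass culture dishes with pink agar, 94 mm in diameter, 32 mm high. Origin: centre of its underside.

How it is judged:
By the outcome, as a careful person would: the job done as asked, in the order asked, and still so for the second after the job is handed in, with the robot touching nothing.
It also fails if it takes over 35 s, if anything falls off the work surface, if the arm or the gripper's body presses on something with over 40 N, if the wrist force passes 120 N, or if a joint passes its speed limit or range.

## Working session

There is one attempt and no reset: what is moved stays moved. The work goes in short steps, Python scripts to look and compute and a tool call to move; the robot and the scene stay as the last step left them, time stands still between calls to the robot, and variables do not carry over. Pictures are saved under pics/ and viewed, about 8 in all and at most 12, crops included, and the job is handed in when it is done.

Besides the shell and the picture viewer there is one more tool, called after "Call:" by a JSON object that holds its "method" and its "body", one argument or row to a line. drive_tool: Moves the arm, as the interface text tells. Its arguments: {"type":"object","properties":{"increments":{"type":"array","items":{"type":"object","properties":{"tx":{"type":"number"},"ty":{"type":"number"},"tz":{"type":"number"},"ax":{"type":"number"},"ay":{"type":"number"},"az":{"type":"number"}}}},"fingers":{"type":"number"},"force":{"type":"number"}},"required":["increments"]}

```bash
ls; mkdir -p pics; cat > h.py <<'E'
import numpy as np, cv2
from workcell import ctrl
from scipy.spatial.transform import Rotation as Ro
def save(p,n): cv2.imwrite('pics/'+n,p['image'][:,:,::-1])
def ray(p,uv):
    K,R,t=map(np.array,(p['K'],p['R'],p['t'])); d=R.T@np.linalg.inv(K)@np.array([*uv,1.]); return -R.T@t,d
def atz(p,uv,z):
    c,d=ray(p,uv); return c+d*(z-c[2])/d[2]
def tri(obs):
    A=0;b=0
    for p,uv in obs:
        c,d=ray(p,uv); d=d/np.linalg.norm(d); M=np.eye(3)-np.outer(d,d); A=A+M;b=b+M@c
    return np.linalg.solve(A,b)
def proj(p,X):
    q=np.array(p['K'])@(np.array(p['R'])@np.array(X)+np.array(p['t'])); return q[:2]/q[2]
E
python3 - <<'E'
from h import *
s=ctrl.state(); print(s)
P={}
for n in('scene','top'):
    p=ctrl.capture(n); P[n]=p; save(p,n+'0.png')
    for k in('release_top','end_stop','pump','syringe','bottle','flask','dishes'):
        r=ctrl.spot_point(p,k)
        print(n,k,[(np.round(x['at'],1).tolist(),round(x['confidence'],2)) for x in r[:2]], [np.round(atz(p,x['at'],{'release_top':161,'end_stop':133}.get(k,0)),1).tolist() for x in r[:2]])
for k in('release_top','end_stop'):
    try: print(k,tri([(P[n],ctrl.spot_point(P[n],k)[0]['at']) for n in P]))
    except Exception as e: print(e)
E
```

```text
pics
{'clock': 0.0, 'qpos': array([-1.31179332,  0.62934825,  0.03845037,  1.51837933, -0.02697097,
        0.99629121, -0.02001155]), 'qd': array([-6.90585220e-04,  2.33122909e-04,  3.15055871e-04, -1.20076404e-03,
       -5.97189131e-05,  7.52902961e-04, -1.52994308e-03]), 'effort': array([ 2.94164802e-04, -5.63383055e+01,  1.22607987e+00, -1.93447638e+01,
        1.09308408e-02,  1.04409605e-02,  1.09200380e-05]), 'tcp_pos': array([207.2141943 , 615.42244797, 230.38424904]), 'ee_rot': array([ 0.57467469,  0.41203934, -0.41311193, -0.57385636]), 'force': array([-0.34362964, -0.06919778,  0.74248326]), 'torque': array([0.00726545, 0.01675945, 0.00819713]), 'gripper_width': 85.57697168520092}
scene release_top [([263.3, 184.4], 0.72)] [[545.7, 24.9, 161.0]]
scene end_stop [([312.8, 204.0], 0.87)] [[465.0, 111.5, 133.0]]
scene pump [([263.9, 217.8], 0.55)] [[530.5, 3.7, 0.0]]
scene syringe [([233.6, 253.7], 0.91), ([310.9, 207.7], 0.72)] [[650.6, 62.2, 0.0], [404.1, 36.8, 0.0]]
scene bottle [([284.6, 177.2], 0.91), ([187.2, 192.2], 0.59)] [[406.1, -92.7, 0.0], [671.2, -179.2, 0.0]]
scene flask [([185.9, 190.9], 0.78)] [[672.5, -185.5, 0.0]]
scene dishes [([337.0, 266.6], 0.93), ([187.2, 193.8], 0.53)] [[452.1, 216.3, 0.0], [673.5, -173.8, 0.0]]
top release_top [([254.1, 204.9], 0.57)] [[535.6, 18.7, 161.0]]
top end_stop [([205.9, 241.2], 0.79)] [[472.1, 121.1, 133.0]]
top pump [([261.8, 222.1], 0.57)] [[524.4, 3.5, 0.0]]
top syringe [([238.5, 176.0], 0.88)] [[641.2, 53.1, 0.0]]
top bottle [([308.3, 268.4], 0.69)] [[409.3, -97.4, 0.0]]
top flask [([334.8, 160.5], 0.87)] [[665.7, -185.3, 0.0]]
top dishes [([173.4, 260.3], 0.61)] [[447.4, 215.1, 0.0]]
release_top [539.26581039  17.5384911  149.69481451]
end_stop [471.11777469 119.29885475 144.96933594]
```

```bash
python3 - <<'E'
import cv2,numpy as np
a=cv2.imread('pics/scene0.png')[120:320,130:400];b=cv2.imread('pics/top0.png')[120:300,130:370]
a=cv2.resize(a,(405*1,300)); b=cv2.resize(b,(400,300),interpolation=cv2.INTER_CUBIC)
a=cv2.imread('pics/scene0.png')[120:320,130:400]
cv2.imwrite('pics/c_s.png',cv2.resize(a,None,fx=2.9,fy=2.9,interpolation=cv2.INTER_CUBIC))
a=cv2.imread('pics/top0.png')[120:300,130:370]
cv2.imwrite('pics/c_t.png',cv2.resize(a,None,fx=3.3,fy=3.3,interpolation=cv2.INTER_CUBIC))
E
```

```text
(no output)
```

View pics/c_s.png

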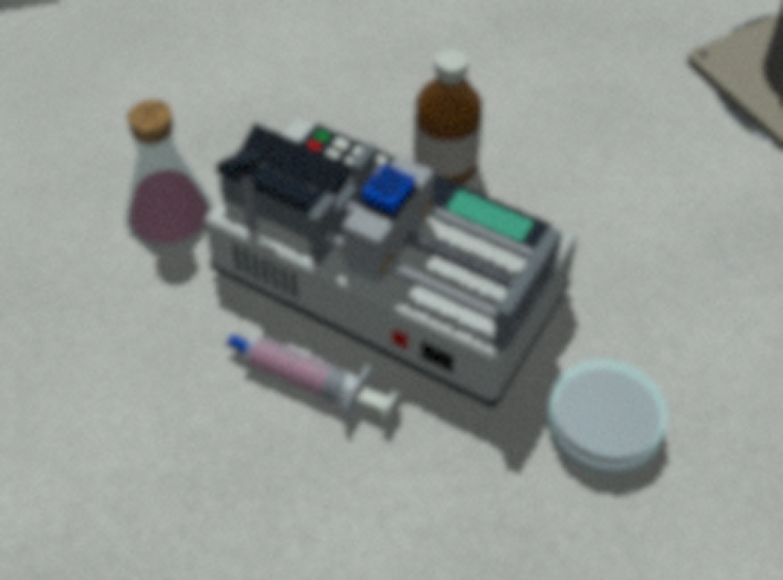

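View pics/c_t.png

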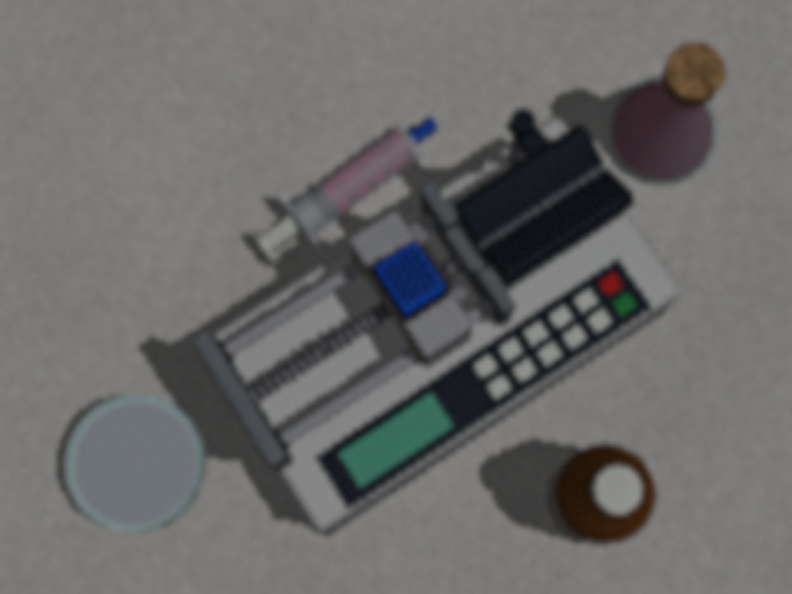

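Both views agree on the layout. The blue button is at about (254,204) in top and (264,184) in scene, and the end plate is at the lower left, at about (204,240) in top. I'll refine the button by colour.

```bash
cat >> h.py <<'E'
def blue(p,near=None):
    im=p['image'].astype(int); m=((im[:,:,2]>im[:,:,0]+50)&(im[:,:,2]>im[:,:,1]+40)).astype(np.uint8)
    n,l,st,c=cv2.connectedComponentsWithStats(m); i=1+np.argmax(st[1:,4]); 
    cn=cv2.findContours((l==i).astype(np.uint8),0,2)[0][0]
    return c[i],st[i,4],cv2.minAreaRect(cn),cn
E
python3 - <<'E'
from h import *
o=[]
for n in('scene','top'):
    p=ctrl.capture(n); c,a,r,cn=blue(p); o.append((p,c))
    print(n,c,a,r,[atz(p,x,161).round(1) for x in [c,*cv2.boxPoints(r)]])
    print(n,'cam',ray(p,c)[0].round())
    es=ctrl.spot_point(p,'end_stop')[0]['at'];print(atz(p,es,133).round(1))
print(tri(o))
s=ctrl.state();print(Ro.from_quat(s['ee_rot']).as_matrix().round(3))
p=o[1][0]
# case -x top edge corners, end plate ends from crop
for u,v,z in[(325,530,0),(680,295,0),(325,530,81),(680,295,81),(205,340,133),(280,458,133)]:
    print(u,v,z,atz(p,(130+u/3.3,120+v/3.3),z).round(1))
E
```

```text
scene [485.71148184 355.88027478] 1019 ((493.9107666015625, 357.31597900390625), (55.9714469909668, 43.16752243041992), 37.5685920715332) [array([416.5, 539.8, 161. ]), array([457.4, 519.5, 161. ]), array([372.2, 500.2, 161. ]), array([355.9, 576.4, 161. ]), array([437.5, 590.9, 161. ])]
scene cam [865. 568. 866.]
[474.7 119.7 133. ]
top [ 21.35232068 330.33122363] 474 ((13.738608360290527, 328.3138427734375), (33.686058044433594, 41.82945251464844), 69.14553833007812) [array([323., 470., 161.]), array([345.6, 533.9, 161. ]), array([368.4, 461.6, 161. ]), array([309.6, 435.7, 161. ]), array([287.6, 507. , 161. ])]
top cam [376.  15. 974.]
[478.2 116.6 133. ]
[320.14099397 539.80781439  22.43115857]
[[ 0.319 -0.    -0.948]
 [ 0.948  0.     0.319]
 [ 0.    -1.     0.   ]]
325 530 0 [393.1  88.9   0. ]
680 295 0 [ 543.9 -175.9    0. ]
325 530 81 [391.7  82.8  81. ]
680 295 81 [ 530. -160.   81.]
205 340 133 [511.2 148.1 133. ]
280 458 133 [435.6 104.3 133. ]
```

```bash
sed -i "s/n,l,st,c=cv2/if near is not None: m=m*cv2.circle(np.zeros_like(m),tuple(int(v) for v in near),25 if len(near)<3 else int(near[2]),1,-1)\n    n,l,st,c=cv2/" h.py
python3 - <<'E'
from h import *
o=[]
for n,q in(('scene',(263,184)),('top',(254,204))):
    p=ctrl.capture(n); c,a,r,cn=blue(p,q); o.append((p,c))
    print(n,c,a,r,[atz(p,x,161).round(1) for x in [c,*cv2.boxPoints(r)]])
print(tri(o))
s=ctrl.state();T=s['tcp_pos'];R=Ro.from_quat(s['ee_rot']).as_matrix()
print(R.T@(np.array([538,20,T[2]])-T)/10, s['clock'])
E
```

```text
scene [263.41578947 184.38947368] 190 ((263.2000427246094, 184.10000610351562), (14.758047103881836, 14.310833930969238), 26.56505012512207) [array([545.4,  25. , 161. ]), array([569.6,  21. , 161. ]), array([537. ,  -6.5, 161. ]), array([520.9,  26.9, 161. ]), array([553.4,  53.1, 161. ])]
top [253.93333333 204.0037037 ] 270 ((253.92306518554688, 203.8845977783203), (18.027755737304688, 14.97690486907959), 56.30992889404297) [array([537.4,  18.9, 161. ]), array([545.9,  41. , 161. ]), array([561.5,  15. , 161. ]), array([529.5,  -3.1, 161. ]), array([514.2,  22.7, 161. ])]
[540.23579797  18.24473563 151.21521   ]
[-4.59314889e+01  4.61633801e-04 -5.03519429e+01] 1.3
```

Call:
{"method": "drive_tool", "body": {
  "increments": [
    {"tx": -4,"tz": -4.4},
    {"tx": -4,"tz": -4.4},
    {"tx": -4,"tz": -4.4},
    {"tx": -4,"tz": -4.4},
    {"tx": -4,"tz": -4.4},
    {"tx": -4,"tz": -4.4},
    {"tx": -4,"tz": -4.4},
    {"tx": -4,"tz": -4.4},
    {"tx": -4,"tz": -4.4},
    {"tx": -4,"tz": -4.4},
    {"ay": 10.3},
    {"ay": 10.3},
    {"ay": 10.3},
    {"ay": 10.3}
  ],
  "fingers": 1
}}

```text
schema error: expected keys tx, ty, tz, ax, ay, az
```

```bash
cat > rel.py <<'E'
import sys
from h import *
s=ctrl.state();T=s['tcp_pos'];R=Ro.from_quat(s['ee_rot']).as_matrix()
print('t',s['clock'],T.round(1),'F',s['force'].round(1),s['gripper_width'].round(1));print(R.round(3))
p=ctrl.capture('wrist');save(p,sys.argv[1])
for k in('release_top','end_stop'):
    r=ctrl.spot_point(p,k)
    for x in r[:2]: print(k,x['at'],x['confidence'],atz(p,x['at'],161 if k[0]=='r' else 133).round(1))
try:
    c,a,r,cn=blue(p); print(c,a,r,[atz(p,x,161).round(1) for x in [c,r[0],*cv2.boxPoints(r)]])
except Exception as e: print(e)
E
python3 rel.py w1.png
```

```text
Traceback (most recent call last):
  File "rel.py", line 4, in <module>
    print('t',s['clock'],T.round(1),'F',s['force'].round(1),s['gripper_width'].round(1));print(R.round(3))
                                                            ^^^^^^^^^^^^^^^^^^^^^^^^
AttributeError: 'float' object has no attribute 'round'
```

Call:
{"method": "drive_tool", "body": {
  "increments": [
    {"tx": -4,"ty": 0,"tz": -4.4,"ax": 0,"ay": 0,"az": 0},
    {"tx": -4,"ty": 0,"tz": -4.4,"ax": 0,"ay": 0,"az": 0},
    {"tx": -4,"ty": 0,"tz": -4.4,"ax": 0,"ay": 0,"az": 0},
    {"tx": -4,"ty": 0,"tz": -4.4,"ax": 0,"ay": 0,"az": 0},
    {"tx": -4,"ty": 0,"tz": -4.4,"ax": 0,"ay": 0,"az": 0},
    {"tx": -4,"ty": 0,"tz": -4.4,"ax": 0,"ay": 0,"az": 0},
    {"tx": -4,"ty": 0,"tz": -4.4,"ax": 0,"ay": 0,"az": 0},
    {"tx": -4,"ty": 0,"tz": -4.4,"ax": 0,"ay": 0,"az": 0},
    {"tx": -4,"ty": 0,"tz": -4.4,"ax": 0,"ay": 0,"az": 0},
    {"tx": -4,"ty": 0,"tz": -4.4,"ax": 0,"ay": 0,"az": 0},
    {"tx": 0,"ty": 0,"tz": 0,"ax": 0,"ay": 10.3,"az": 0},
    {"tx": 0,"ty": 0,"tz": 0,"ax": 0,"ay": 10.3,"az": 0},
    {"tx": 0,"ty": 0,"tz": 0,"ax": 0,"ay": 10.3,"az": 0},
    {"tx": 0,"ty": 0,"tz": 0,"ax": 0,"ay": 10.3,"az": 0}
  ],
  "fingers": 1
}}

```text
clock: 3.05
tcp_pos: [509.8, 79.9, 231.5]
ee_rot: [-0.683, -0.182, 0.174, 0.686]
force: [-0.1, -0.4, -0.4]
gripper_width: -0.4
```

```bash
sed -i "s/s\['gripper_width'\].round(1)/s['gripper_width']/" rel.py; python3 rel.py w1.png
```

```text
t 3.05 [509.8  79.9 231.5] F [-0.1 -0.4 -0.4] -0.3552147777540561
[[ 0.873  0.009 -0.487]
 [ 0.487  0.006  0.873]
 [ 0.011 -1.     0.001]]
end_stop [252.6, 116.6] 0.68 [478.9 124.9 133. ]
[347.24175824 282.25274725] 91 ((347.0, 282.5), (11.0, 8.0), 90.0) [array([593.9,  57.8, 161. ]), array([593.9,  57.6, 161. ]), array([588.8,  60. , 161. ]), array([593.9,  62.7, 161. ]), array([598.9,  55.2, 161. ]), array([593.8,  52.4, 161. ])]
```

View pics/w1.png

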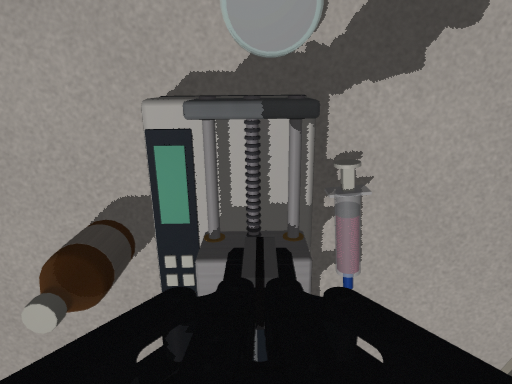

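The wrist view has pump +y straight up. The end plate is at rows 97–117 (cols 187–318), the screw is along col 252, and the block's +y edge is at row ~233 (cols 203–308). Closed fingers hide the button.

```bash
python3 - <<'E'
from h import *
p=ctrl.capture('wrist'); print(ray(p,(0,0))[0].round(1))
s=ctrl.state();T=s['tcp_pos'];R=Ro.from_quat(s['ee_rot']).as_matrix()
for u,v,z in[(203,233,150),(308,233,150),(252,125,105),(253,225,105),(187,108,133),(318,108,133),(252.6,117,133),(144,99,81),(160,290,81)]:
    X=atz(p,(u,v),z);print((u,v,z),X.round(1))
g=lambda u,v,z:atz(p,(u,v),z)
d=g(252,125,105)-g(253,225,105);print('yaw',np.degrees(np.arctan2(d[1],d[0]))-90)
print('tip px',proj(p,T))
for c in((538,19.5),): print(R.T@(np.array([*c,T[2]])-T)/10)
E
```

```text
[470.1 143.6 374. ]
(203, 233, 150) [487.1  37.2 150. ]
(308, 233, 150) [552.8  74.4 150. ]
(252, 125, 105) [482.1 116.8 105. ]
(253, 225, 105) [524.4  43.5 105. ]
(187, 108, 133) [436.2 107.5 133. ]
(318, 108, 133) [514.9 152.4 133. ]
(252.6, 117, 133) [478.5 124.6 133. ]
(144, 99, 81) [394.6  88.5  81. ]
(160, 290, 81) [483.2 -71.3  81. ]
yaw 29.975623493175064
tip px [262.25123053 253.1495401 ]
[-0.55450236 -0.01157055 -6.68883152]
```

Call:
{"method": "drive_tool", "body": {
  "increments": [
    {"tx": -0.3,"ty": 0,"tz": -4,"ax": 0,"ay": 0,"az": 0},
    {"tx": -0.3,"ty": 1.5,"tz": -2.6,"ax": 0,"ay": 0,"az": 0},
    {"tx": 0,"ty": 3.5,"tz": 0,"ax": 0,"ay": 0,"az": 0},
    {"tx": 0,"ty": 0,"tz": 0,"ax": 0,"ay": 0,"az": 0}
  ]
}}

```text
clock: 3.75
tcp_pos: [539.6, 20.0, 181.0]
ee_rot: [-0.68, -0.191, 0.182, 0.684]
force: [-0.4, 0.0, 0.6]
gripper_width: 0.1
```

```bash
python3 - <<'E'
from h import *
s=ctrl.state();T=s['tcp_pos'];R=Ro.from_quat(s['ee_rot']).as_matrix();print(s['clock'],T.round(1),R.round(3))
print(R.T@(np.array([538,20,161])-T)/10)
o=[]
for n in('scene','top'):
    p=ctrl.capture(n);u,v=proj(p,T);print(n,u,v,[ (x['at'],x['confidence']) for x in ctrl.spot_point(p,'release_top')])
    u,v=int(u),int(v); o.append(cv2.resize(p['image'][v-40:v+40,u-40:u+40,::-1],(400,400),interpolation=cv2.INTER_CUBIC))
cv2.imwrite('pics/c2.png',np.hstack(o))
E
```

```text
3.75 [539.6  20.  181. ] [[ 0.861  0.012 -0.509]
 [ 0.509  0.008  0.861]
 [ 0.014 -1.     0.001]]
[-0.1633467   2.00201376  0.07686901]
scene 264.60172722735985 176.14754778243633 [([263.6, 185.2], 0.53), ([232.7, 249.5], 0.42)]
top 253.1328578364858 200.9977683333075 []
```

View pics/c2.png

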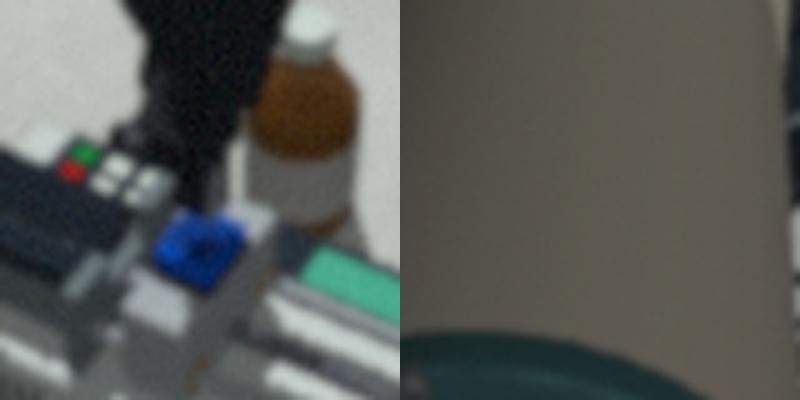

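The tip, at crop (205,205), sits right above the button, centred at crop (200,248). I'll lower it.

Call:
{"method": "drive_tool", "body": {
  "increments": [
    {"tx": -0.1,"ty": 1.6,"tz": 0,"ax": 0,"ay": 0,"az": 0},
    {"tx": 0,"ty": 0.2,"tz": 0,"ax": 0,"ay": 0,"az": 0},
    {"tx": 0,"ty": 0.2,"tz": 0,"ax": 0,"ay": 0,"az": 0}
  ]
}}

```text
clock: 4.32
tcp_pos: [542.6, 21.1, 164.7]
ee_rot: [-0.681, -0.196, 0.179, 0.683]
force: [-0.7, 0.3, 0.8]
gripper_width: -0.0
```

Call:
{"method": "drive_tool", "body": {
  "increments": [
    {"tx": -0.4,"ty": 0.2,"tz": 0.1,"ax": 0,"ay": 0,"az": 0},
    {"tx": 0,"ty": 0.3,"tz": 0,"ax": 0,"ay": 0,"az": 0}
  ]
}}

```text
clock: 4.58
tcp_pos: [538.2, 19.8, 159.5]
ee_rot: [-0.681, -0.195, 0.179, 0.683]
force: [-2.3, -0.0, 4.7]
gripper_width: -0.1
```

```bash
cat > st.py <<'E'
from h import *
s=ctrl.state();T=s['tcp_pos'];R=Ro.from_quat(s['ee_rot']).as_matrix();print(s['clock'],T.round(1),s['force'].round(1));print(R.round(3),(R.T@(np.array([538,20,161])-T)/10).round(2))
E
python3 st.py
```

```text
4.575 [538.2  19.8 159.5] [-2.3 -0.   4.7]
[[ 0.86   0.022 -0.511]
 [ 0.511  0.009  0.86 ]
 [ 0.023 -1.    -0.003]] [-0.01 -0.15  0.03]
```

Call:
{"method": "drive_tool", "body": {
  "increments": [
    {"tx": 0,"ty": 0.3,"tz": 0,"ax": 0,"ay": 0,"az": 0},
    {"tx": 0,"ty": 0.3,"tz": 0,"ax": 0,"ay": 0,"az": 0}
  ]
}}

```text
clock: 4.82
tcp_pos: [538.2, 19.7, 154.0]
ee_rot: [-0.681, -0.195, 0.179, 0.683]
force: [-1.6, -0.2, 6.0]
gripper_width: 0.3
```

Call:
{"method": "drive_tool", "body": {
  "increments": [
    {"tx": 0,"ty": 0,"tz": 0.4,"ax": 0,"ay": 0,"az": 0},
    {"tx": 0,"ty": 0,"tz": 0.6,"ax": 0,"ay": 0,"az": 0}
  ]
}}

```text
clock: 5.08
tcp_pos: [534.3, 26.6, 154.8]
ee_rot: [-0.682, -0.196, 0.177, 0.682]
force: [-1.4, -2.0, 5.7]
gripper_width: -0.0
```

```bash
python3 st.py; python3 - <<'E'
from h import *
s=ctrl.state();T=s['tcp_pos']
p=ctrl.capture('scene');u,v=map(int,proj(p,T)); im=p['image'][v-40:v+40,u-50:u+50,::-1]
cv2.imwrite('pics/c3.png',cv2.resize(im,None,fx=6,fy=6,interpolation=cv2.INTER_CUBIC)); print(u,v,blue(p,(263,184)) [0])
E
```

```text
5.075 [534.3  26.6 154.8] [-1.4 -2.   5.7]
[[ 0.861  0.025 -0.509]
 [ 0.509  0.008  0.861]
 [ 0.025 -1.    -0.006]] [ 0.   -0.62 -0.76]
267 184 [264.525 189.125]
```

View pics/c3.png

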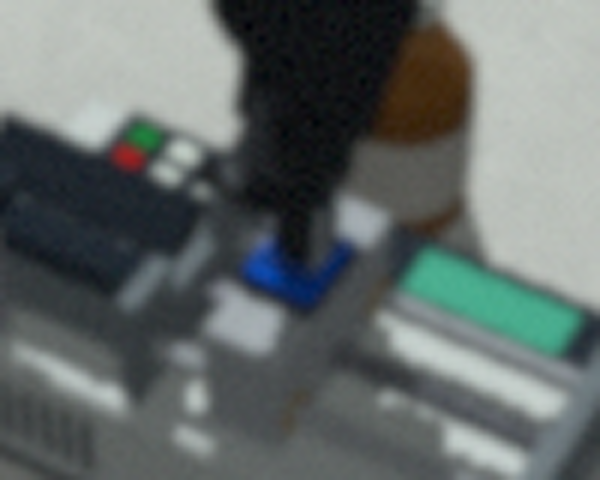

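The block moves with little drag (about 2 N). I'll keep sliding and hold the depth.

Call:
{"method": "drive_tool", "body": {
  "increments": [
    {"tx": 0,"ty": 0.06,"tz": 0.8,"ax": 0,"ay": 0,"az": 0},
    {"tx": 0,"ty": 0.04,"tz": 0.8,"ax": 0,"ay": 0,"az": 0},
    {"tx": 0,"ty": 0.04,"tz": 0.8,"ax": 0,"ay": 0,"az": 0}
  ]
}}

```text
clock: 5.5
tcp_pos: [523.3, 46.0, 154.8]
ee_rot: [0.683, 0.196, -0.176, -0.682]
force: [-0.9, -1.7, 6.4]
gripper_width: -0.2
```

Call:
{"method": "drive_tool", "body": {
  "increments": [
    {"tx": 0,"ty": 0.05,"tz": 0.8,"ax": 0,"ay": 0,"az": 0},
    {"tx": 0,"ty": 0.04,"tz": 0.8,"ax": 0,"ay": 0,"az": 0},
    {"tx": 0,"ty": 0.04,"tz": 0.8,"ax": 0,"ay": 0,"az": 0},
    {"tx": 0,"ty": 0.04,"tz": 0.8,"ax": 0,"ay": 0,"az": 0}
  ]
}}

```text
clock: 6.0
tcp_pos: [508.6, 71.7, 154.7]
ee_rot: [0.684, 0.197, -0.173, -0.681]
force: [-2.0, -1.8, 5.4]
gripper_width: -0.2
```

```bash
python3 st.py; python3 - <<'E'
from h import *
s=ctrl.state();T=s['tcp_pos']
p=ctrl.capture('scene');u,v=map(int,proj(p,T)); im=p['image'][v-40:v+40,u-50:u+50,::-1]
cv2.imwrite('pics/c4.png',cv2.resize(im,None,fx=6,fy=6,interpolation=cv2.INTER_CUBIC)); print(u,v,blue(p,(u,v))[0],blue(p,(u,v))[1])
E
```

```text
6.0 [508.6  71.7 154.7] [-2.  -1.8  5.4]
[[ 0.862  0.033 -0.505]
 [ 0.505  0.004  0.863]
 [ 0.031 -0.999 -0.013]] [-0.06 -0.55 -5.95]
287 193 [284.30864198 197.80246914] 81
```

View pics/c4.png

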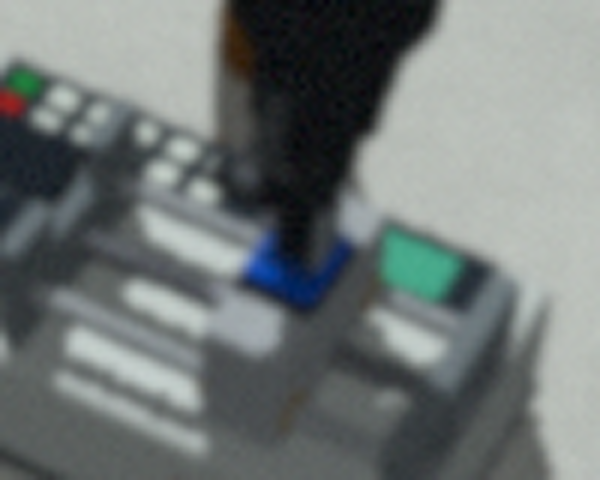

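The block has followed the tip about 60 mm, and the tip is still mid-button, with roughly 40 mm to the plate.

Call:
{"method": "drive_tool", "body": {
  "increments": [
    {"tx": 0,"ty": 0.04,"tz": 0.8,"ax": 0,"ay": 0,"az": 0},
    {"tx": 0,"ty": 0.04,"tz": 0.8,"ax": 0,"ay": 0,"az": 0},
    {"tx": 0,"ty": 0.04,"tz": 0.8,"ax": 0,"ay": 0,"az": 0},
    {"tx": 0,"ty": 0.03,"tz": 0.4,"ax": 0,"ay": 0,"az": 0}
  ]
}}

```text
clock: 6.55
tcp_pos: [495.0, 95.5, 154.5]
ee_rot: [0.685, 0.198, -0.172, -0.68]
force: [-1.9, -2.0, 5.4]
gripper_width: -0.2
```

Call:
{"method": "drive_tool", "body": {
  "increments": [
    {"tx": 0,"ty": 0.04,"tz": 0.4,"ax": 0,"ay": 0,"az": 0},
    {"tx": 0,"ty": 0.04,"tz": 0.4,"ax": 0,"ay": 0,"az": 0},
    {"tx": 0,"ty": 0.03,"tz": 0.2,"ax": 0,"ay": 0,"az": 0}
  ]
}}

```text
clock: 6.92
tcp_pos: [490.7, 103.1, 154.5]
ee_rot: [0.685, 0.198, -0.171, -0.68]
force: [-1.3, -0.9, 6.2]
gripper_width: 0.1
```

Call:
{"method": "drive_tool", "body": {
  "increments": [
    {"tx": 0,"ty": 0.04,"tz": 0.3,"ax": 0,"ay": 0,"az": 0},
    {"tx": 0,"ty": 0.03,"tz": 0.3,"ax": 0,"ay": 0,"az": 0}
  ]
}}

```text
clock: 7.18
tcp_pos: [488.3, 107.4, 154.4]
ee_rot: [0.686, 0.198, -0.17, -0.68]
force: [-1.1, -1.7, 6.5]
gripper_width: -0.2
```

Call:
{"method": "drive_tool", "body": {
  "increments": [
    {"tx": 0,"ty": 0.03,"tz": 0.3,"ax": 0,"ay": 0,"az": 0},
    {"tx": 0,"ty": 0.03,"tz": 0.3,"ax": 0,"ay": 0,"az": 0}
  ]
}}

```text
clock: 7.42
tcp_pos: [486.9, 110.2, 154.7]
ee_rot: [0.687, 0.199, -0.169, -0.679]
force: [1.3, -6.8, 4.8]
gripper_width: -0.2
```

Resistance along the slide has gone up to 6.5 N at 104 mm, which suggests the end stop. I'll check for a gap.

```bash
python3 - <<'E'
from h import *
s=ctrl.state();T=s['tcp_pos']; print(s['force'].round(1))
p=ctrl.capture('scene');u,v=map(int,proj(p,T)); im=p['image'][v-30:v+40,u-40:u+50,::-1]
w=ctrl.capture('wrist')['image'][60:340,110:390,::-1]
a=cv2.resize(im,(514,400),interpolation=cv2.INTER_CUBIC); b=cv2.resize(w,(280,280)); b=cv2.copyMakeBorder(b,0,120,0,0,0)
cv2.imwrite('pics/c5.png',np.hstack([a,b]))
E
```

```text
[ 1.3 -6.8  4.8]
```

View pics/c5.png

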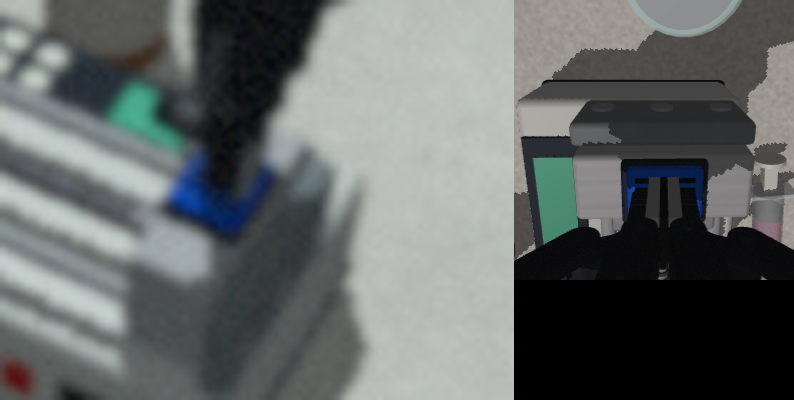

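No gap remains: the block face is flush with the plate in both views. I'll release straight up.

Call:
{"method": "drive_tool", "body": {
  "increments": [
    {"tx": 0,"ty": -0.4,"tz": 0.1,"ax": 0,"ay": 0,"az": 0},
    {"tx": 0,"ty": -0.5,"tz": 0,"ax": 0,"ay": 0,"az": 0},
    {"tx": 0,"ty": -1,"tz": 0,"ax": 0,"ay": 0,"az": 0},
    {"tx": 0,"ty": -3,"tz": 0,"ax": 0,"ay": 0,"az": 0},
    {"tx": 0,"ty": -4,"tz": 0,"ax": 0,"ay": 0,"az": 0},
    {"tx": 0,"ty": -4,"tz": 0,"ax": 0,"ay": 0,"az": 0},
    {"tx": 0,"ty": -3,"tz": 3,"ax": 0,"ay": 0,"az": 0},
    {"tx": 0,"ty": 0,"tz": 6,"ax": 0,"ay": 0,"az": 0},
    {"tx": 0,"ty": 0,"tz": 6,"ax": 0,"ay": 0,"az": 0},
    {"tx": 0,"ty": 0,"tz": 6,"ax": 0,"ay": 0,"az": 0},
    {"tx": 0,"ty": 0,"tz": 6,"ax": 0,"ay": 0,"az": 0},
    {"tx": 0,"ty": 0,"tz": 0,"ax": 0,"ay": 0,"az": 0}
  ]
}}

```text
clock: 9.02
tcp_pos: [337.9, 356.4, 318.3]
ee_rot: [0.684, 0.201, -0.168, -0.681]
force: [0.2, -0.8, -0.3]
gripper_width: 0.3
```

```bash
python3 st.py; python3 - <<'E'
from h import *
o=[]
for n in('scene','top'):
    p=ctrl.capture(n); X=np.array([486,109,161]);u,v=map(int,proj(p,X))
    c,a,_,_=blue(p,(u,v)); print(n,(u,v),c,a,atz(p,c,161).round(1),[(k,r[0]['at']) for k in('syringe','bottle','flask','dishes') for r in [ctrl.spot_point(p,k)] if r])
    o.append(cv2.resize(p['image'][v-45:v+45,u-45:u+45,::-1],(400,400),interpolation=cv2.INTER_CUBIC))
cv2.imwrite('pics/c6.png',np.hstack(o))
E
```

```text
9.025 [337.9 356.4 318.3] [ 0.2 -0.8 -0.3]
[[ 0.863  0.047 -0.504]
 [ 0.504  0.009  0.864]
 [ 0.045 -0.999 -0.016]] [ -0.41  16.35 -38.88]
scene (305, 198) [303.56521739 201.89855072] 207 [494.5 113.9 161. ] [('syringe', [232.6, 253.9]), ('bottle', [285.5, 176.7]), ('flask', [189.8, 193.1]), ('dishes', [336.6, 268.3])]
top (209, 232) [210.47202797 231.88811189] 286 [486.7 108.  161. ] [('syringe', [238.4, 179.1]), ('bottle', [306.1, 268.1]), ('flask', [332.9, 161.6]), ('dishes', [172.3, 260.4])]
```

View pics/c6.png

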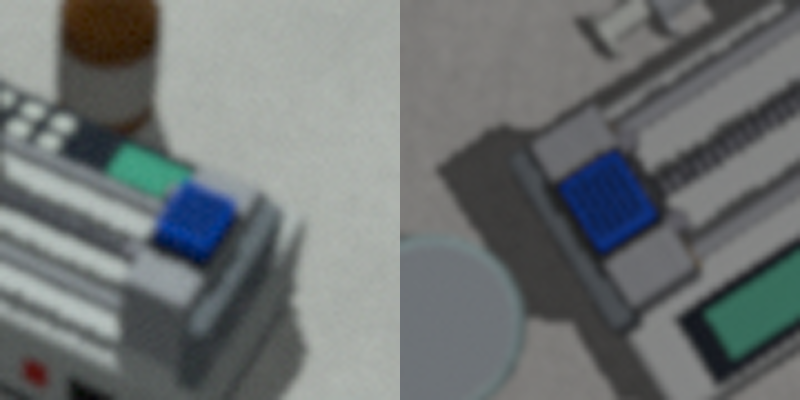

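```bash
python3 -c "
from h import *
print(ctrl.job_done())"
```

```text
the job is handed in; nothing more can be done
None
```

The job is done and handed in at about 9 s of robot time. I pressed the release button about 6–7 mm with closed fingers and slid the block back about 102 mm to the end plate. Then I let the button up and moved the arm clear.

- **Sliding:** drag was about 2 N, rising to about 6.5 N at the end stop. Vertical force stayed at about 5–7 N.
- **Block position:** the last pictures show it flush against the end plate with no gap.
- **Button:** the scene and top cameras disagree by about 8 mm in x and 6 mm in y on where it is. They disagreed by the same amount at the start, which fits it being back at full height. I did not push the block to test the lock.
- **Bystanders:** the syringe, bottle, flask and dishes were found within about 4 pixels of where they started, about the detector's scatter.
- **Disagreement:** triangulating the button from both cameras gave a height of 150 mm instead of 161 mm. I relied on the given height, and contact at about 160 mm agreed with it.

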